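Tip the tray of nuts into the empty stock tote

ROBOT

A 6-joint arm with a two-finger parallel gripper is mounted at the origin on the work surface. World frame = base frame: x ahead of the robot, y to its left, z up, the work surface at z = 0. Lengths are in m, angles in rad, forces in N, time in s.
With the tool pointing down it reaches from about 0.25 to 0.775 m from the base axis. Payload 4 kg.
Tool frame: the origin (TCP) lies on the centre line of the jaws, within the pads' length; the fingertips stand 19 mm ahead of it and the grasp point (between the pads) is the TCP; x points along the fingers, z is the direction in which the jaws open and shut, and the axes are right-handed (so a half turn about x gives the same grasp; the last joint's range is limited). The gripper opens to 94 mm and grips with 3 to 60 N. Pads are 16 mm wide; open, the fingers measure 119 mm over their backs; the gripper's body (75 mm by 177 mm) begins 78 mm behind the grasp point.
Start: joints at [-0.103, 0.087, 1.371, -0, 1.684, -0.103], TCP at [0.55, -0, 0.225] pointing down, gripper open.
Joint ranges: [-3.1, 3.1], [-0.76, 2.03], [0.27, 2.55], [-1.08, 4.22], [0.17, 2.65], [-2.57, 2.57]. Speed limits (rad/s): [2.79, 2.79, 3.14, 3.14, 3.14, 3.14].

INTERFACE

Orientations are given as [roll, pitch, yaw] about the fixed x, y, z axes, in that order (R = Rz(yaw) Ry(pitch) Rx(roll)).
In Python, from bench import robot, snapshot, camera_params gives the robot as it stands.
- The arm moves only by the tool step_arm, never from a script. Its argument "motion" is text: rows parted by semicolons, each of 7 numbers parted by spaces: the opening in per cent of the stroke, from 0 (shut) to 100 (fully open), then the shift along the tool's x, y, z in cm, then the turn, a rotation vector about the tool's x, y, z in rad. A call has 1 to 20 rows; each row shifts and turns the commanded pose from where the row before left it, along the tool's axes as they then stand; what a row does not reach is not made up. A row lasts 1/12 s, in which the tool goes at most 41.7 mm and 7.16 degrees, less where a joint would pass 70% of its speed; a pose out of reach is approached as far as the arm can. A call with a gripper value outside its range is refused whole. The fingers move at their own pace and stop on an object; the grip force is fixed at half the most. Time passes only in rows, so rows that do not move let the fingers close. It gives the time, the measured TCP pose, the force and the opening at its end, in the units of the state.
- robot.get_obs(): the state, without advancing time (a new reading comes with each control period).
- snapshot(name): name is "scene" or "side" or "wrist"; returns the picture (480x640x3 uint8, red, green, blue); there is no depth.
- camera_params(name): a dict with "fx", "fy", "cx", "cy" (pixels), "D" ([k1, k2, p1, p2, k3] as OpenCV has them; the pictures are not rectified), "R" (3x3) and "t" (3): a world point X has camera coordinates R X + t. Camera axes: x right, y down, z forward; pixel columns grow to the right and rows downward; lengths in m; the calibration is good to about 2 mm. A picture is of the moment at which its call begins: read the wrist's pose just before it. camera_params takes no time and is no camera call; for the wrist camera it gives the pose at the moment of the call.
- robot.close_job(): hands the job in, once; it reports no verdict.
The state is a dict: "time": time; "joint_positions": joint angles; "qvel": joint speeds; "joint_torque": joint torques, N m; "tool_pos": TCP position; "ee_rot": TCP orientation; "wrist_force": force on the tool from outside, world axes, zero at the start; "wrist_torque": the same for the moment, N m; "width": finger opening in m.
Only numpy, scipy, OpenCV 4.12 (cv2) and the standard library are available. Lean on these libraries where they do the work, as an engineer would, in place of code of your own. Each camera call takes 0.05 s, during which the arm holds its last target.

TASK

Pick up the hand tray by its bar handle and tip the two big hex nuts out of it into the empty open tote, not the one already full of sleeves. Then stand the empty tray upright on the bench and let go of it.

Things in the scene. Friction and masses are not known exactly. Their poses are not given: they have to be found in the camera images.
- scoop_tray: Loose aluminium hand tray 170 (x) by 150 mm, floor 4 mm, walls 40 mm high at the sides and back (+x). Open front (-x, within 25 deg of facing the robot): floor ramps up 12 deg to a lip 85 mm from the origin, 11 mm up. Black square bar handle 14 x 14 mm along y, centre 95 mm above the origin: pinch mid-bar from above, closing along x, 60 N or more. Origin: centre of underside, z up. 0.3 kg.
- tote: Empty open grey plastic tote, fixed: 300 (x) by 200 (y) by 120 mm high, walls and floor 5 mm, rim standing out 6 mm. Origin: centre of the underside, z up; its long side x points away from the robot within 6 degrees. Tray, this tote and a like tote full of brass sleeves stand left, middle and right in any order.
- nut_a: Large steel hex nut, 41 mm across flats, 22 mm high, 27 mm hole, about 0.17 kg, loose on the tray's floor under or behind the bar, some 60 mm below it. Origin: centre of its underside, z along the hole. Nuts and tray are smooth (friction about 0.3): they stay put when carried level and calmly and slide out over the lip when the tray is held 40 to 50 degrees front down.
- nut_b: Second nut, the same as nut_a, beside it on the tray's floor.
Not all that is in view belongs to the job. Leave any purple look-alike of the scoop_tray alone.

How it is judged:
By the outcome, as a careful person would: the job done as asked, in the order asked, and still so for the second after the job is handed in, with the robot touching nothing.
It also fails if it takes over 70 s, if anything falls off the work surface, if the arm or the gripper's body presses on something with over 40 N, if the wrist force passes 120 N, or if a joint passes its speed limit or range.

## Working session

There is one attempt and no reset: what is moved stays moved. The work goes in short steps, Python scripts to look and compute and a tool call to move; the robot and the scene stay as the last step left them, time stands still between calls to the robot, and variables do not carry over. Pictures are saved under pics/ and viewed, and the job is handed in when it is done.

Besides the shell and the picture viewer there is one more tool, called after "Emit:" as name(argument=value, ...) on one line, values as JSON. step_arm: Moves the arm, as the interface text tells. Its arguments: {"type":"object","properties":{"motion":{"type":"string"}},"required":["motion"]}

```bash
mkdir -p pics
python3 - <<'E'
from bench import robot,snapshot,camera_params
import cv2
o=robot.get_obs();print(o)
for n in("scene","side","wrist"):
    p=camera_params(n);print(n,p)
    cv2.imwrite(f"pics/{n}0.png",snapshot(n)[:,:,::-1])
E
```

```text
{'time': 0.0, 'joint_positions': array([-1.03098787e-01,  8.79329171e-02,  1.37224970e+00, -7.93652038e-06,
        1.68359887e+00, -1.03085013e-01]), 'qvel': array([-0.00159806, -0.00036194,  0.00179061,  0.00058258, -0.00123906,
        0.00020934]), 'joint_torque': array([ 1.28542815e-03, -3.40182602e+01, -3.02423716e+01,  7.18220207e-02,
        3.29729996e-02, -1.13141955e-04]), 'tool_pos': array([5.49489252e-01, 4.62634653e-05, 2.23318522e-01]), 'ee_rot': array([3.04211138, 1.56860748, 3.04209672]), 'wrist_force': array([-0.67376667,  0.61938545,  0.35444138]), 'wrist_torque': array([-0.01373612,  0.00481331, -0.00824892]), 'width': 0.0942087598198232}
scene {'fx': 557.0077861604525, 'fy': 557.0077861604525, 'cx': 326.2675210209485, 'cy': 233.30582233770696, 'D': array([-0.13613996,  0.        ,  0.        ,  0.        ,  0.        ]), 'R': array([[ 0.71772514,  0.69623359,  0.01137614],
       [ 0.38701459, -0.38527302, -0.83772574],
       [-0.57886988,  0.60565955, -0.54597269]]), 't': array([-0.32866975, -0.14752552,  1.3235322 ])}
side {'fx': 461.1659343714812, 'fy': 461.1659343714812, 'cx': 315.5589125262556, 'cy': 236.4742498678794, 'D': array([-0.00523004,  0.        ,  0.        ,  0.        ,  0.        ]), 'R': array([[-0.94417955, -0.32942415,  0.00216959],
       [-0.18785951,  0.5330004 , -0.82499659],
       [ 0.27061741, -0.77935249, -0.56513353]]), 't': array([0.40813244, 0.12460149, 1.05420517])}
wrist {'fx': 385.59444992984334, 'fy': 385.59444992984334, 'cx': 318.6391808096426, 'cy': 238.89061095399492, 'D': array([-0.01749541,  0.        ,  0.        ,  0.        ,  0.        ]), 'R': array([[ 9.99995674e-01, -5.93839411e-04, -2.88079647e-03],
       [ 1.94432174e-04, -9.63920003e-01,  2.66192016e-01],
       [-2.93493265e-03, -2.66191425e-01, -9.63915718e-01]]), 't': array([-0.5488817 , -0.02807112,  0.39130747])}
```

View pics/scene0.png

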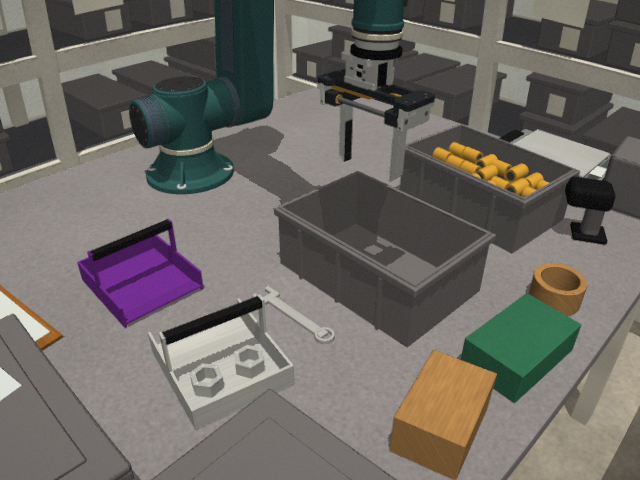

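View pics/side0.png

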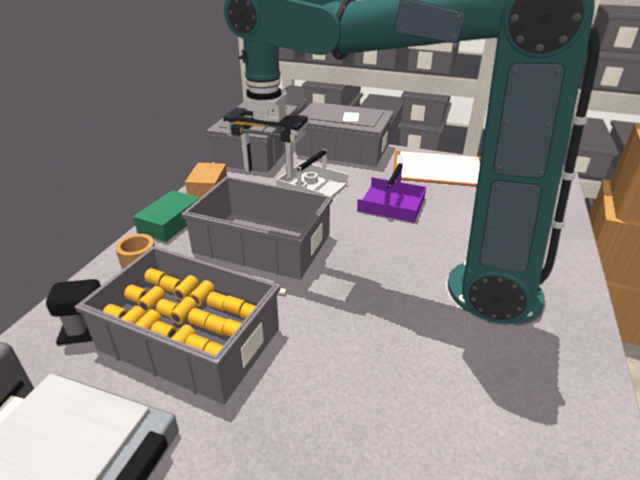

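View pics/wrist0.png

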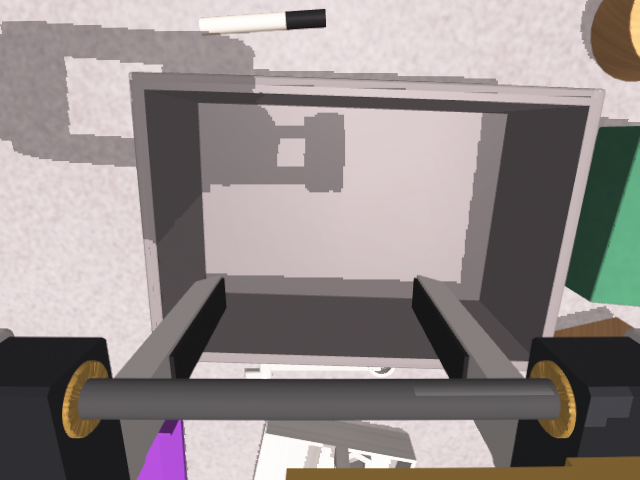

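Scene picture: the candidates for the tray are the silver one with nuts at (222,360) and the purple look-alike at (140,270). For the tote they are the empty one at (385,250) and the sleeve-filled one at (490,180). I choose the silver tray and the empty tote, and check with a close crop.

```bash
python3 - <<'E'
import cv2
a=cv2.imread("pics/scene0.png")
cv2.imwrite("pics/crop_tray.png",cv2.resize(a[280:430,130:330],None,fx=4,fy=4,interpolation=cv2.INTER_CUBIC))
cv2.imwrite("pics/crop_tote.png",cv2.resize(a[160:360,260:510],None,fx=3,fy=3,interpolation=cv2.INTER_CUBIC))
b=cv2.imread("pics/side0.png")
cv2.imwrite("pics/crop_side.png",cv2.resize(b[140:280,170:370],None,fx=4,fy=4,interpolation=cv2.INTER_CUBIC))
E
cat > h.py <<'E'
import numpy as np,cv2
from bench import camera_params
def K(p): return np.array([[p["fx"],0,p["cx"]],[0,p["fy"],p["cy"]],[0,0,1]])
def pz(cam,u,v,z,p=None):
    p=p or camera_params(cam)
    d=cv2.undistortPoints(np.array([[[u,v]]],float),K(p),p["D"])[0,0]
    R=np.array(p["R"]);t=np.array(p["t"]);c=-R.T@t;r=R.T@np.array([d[0],d[1],1]);return c+r*(z-c[2])/r[2]
def proj(cam,X,p=None):
    p=p or camera_params(cam)
    return cv2.projectPoints(np.array(X,float).reshape(-1,3),cv2.Rodrigues(np.array(p["R"]))[0],np.array(p["t"]),K(p),p["D"])[0][:,0]
E
```

```text
(no output)
```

View pics/crop_tray.png

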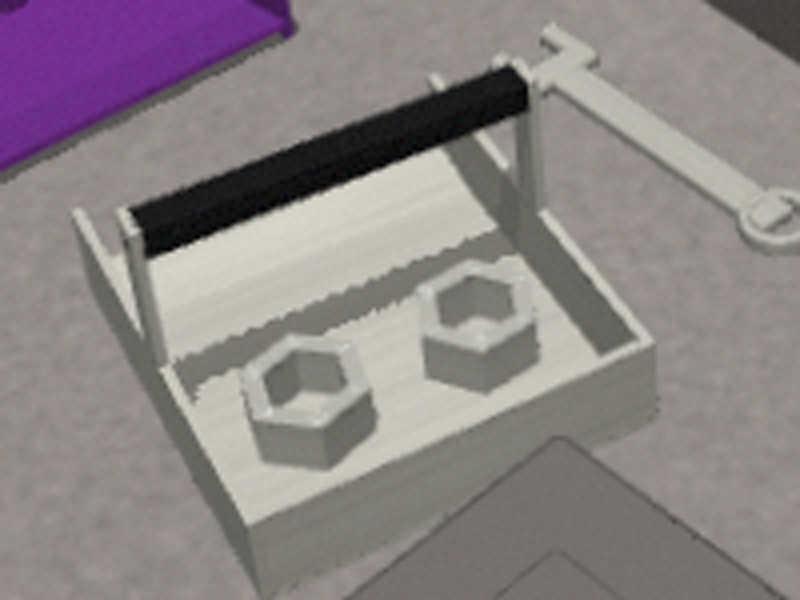

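View pics/crop_tote.png

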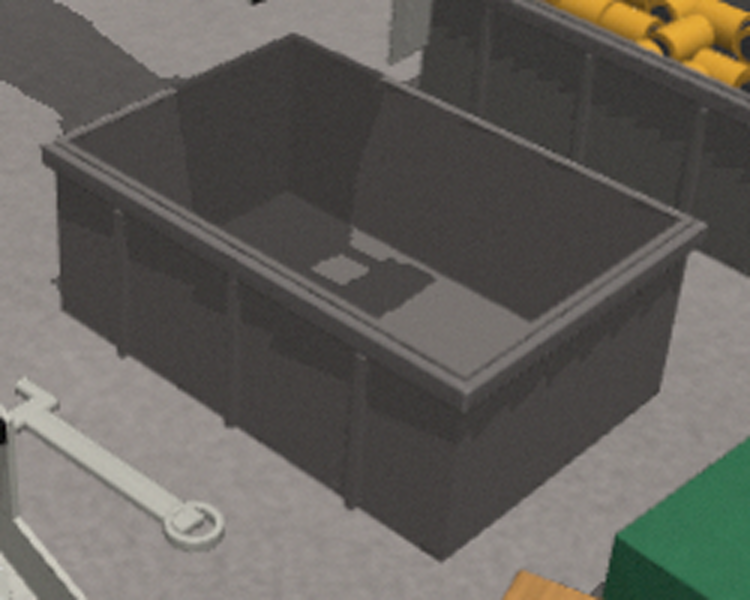

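View pics/crop_side.png

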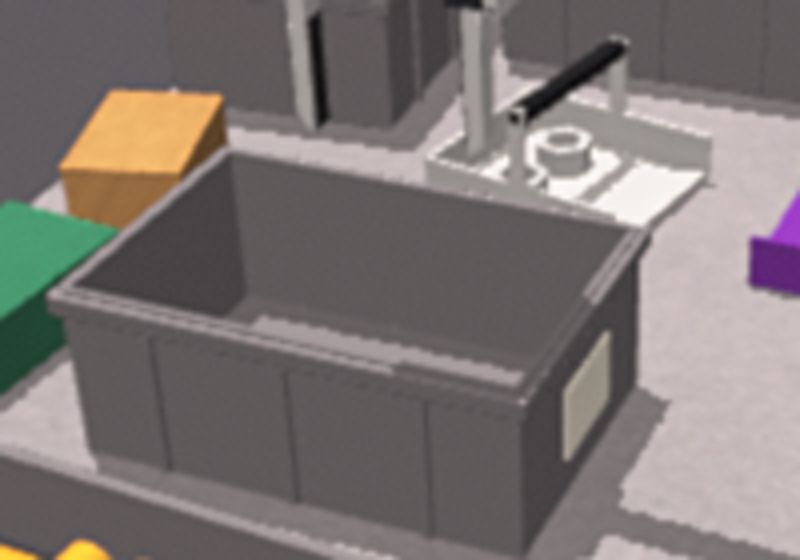

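Run:
```python
from h import *
f=lambda u,v,z:pz("scene",130+u/4,280+v/4,z)
print("wallcorners",f(255,520,.04),f(650,345,.04))
print("bar ends upper",f(132,208,.102),f(508,68,.102)," lower",f(150,257,.088),f(530,103,.088))
print("front wall tops",f(78,212,.04),f(437,78,.04))
for n,u,v in(("a",313,380),("b",478,303)): print("nut",n,f(u,v,.026))
g=lambda u,v,z:pz("scene",260+u/3,160+v/3,z)
T=np.array([g(u,v,.12) for u,v in((42,148),(293,35),(705,228),(465,385))]);print(T,T.mean(0))
# tote yaw
print(np.linalg.norm(np.diff(T,axis=0),axis=1), np.degrees(np.arctan2(*(T[2]-T[1])[[1,0]])),np.degrees(np.arctan2(*(T[3]-T[0])[[1,0]])))
```

```text
wallcorners [ 0.62847849 -0.41618424  0.04      ] [ 0.66085791 -0.2758807   0.04      ]
bar ends upper [ 0.54209808 -0.39453593  0.102     ] [ 0.57356433 -0.26039532  0.102     ]  lower [ 0.55185683 -0.39643991  0.088     ] [ 0.58031921 -0.25703048  0.088     ]
front wall tops [ 0.46597558 -0.38109888  0.04      ] [ 0.4985387  -0.23846782  0.04      ]
nut a [ 0.58156033 -0.36093853  0.026     ]
nut b [ 0.59294262 -0.2967356   0.026     ]
[[ 0.43269814 -0.10347913  0.12      ]
 [ 0.43892668  0.10420892  0.12      ]
 [ 0.74406345  0.0923584   0.12      ]
 [ 0.73164059 -0.10717973  0.12      ]] [ 0.58683222 -0.00352289  0.12      ]
[0.20778143 0.30536681 0.19992447] -2.2240655849773225 -0.7092269556618293
```

The crops confirm the choice: the silver tray holds two nuts and the tote is empty. Measured positions:

| Item | Centre (x, y) | Yaw |
|---|---|---|
| Tray (bar) | (0.562, −0.327) | about −12.5° |
| Tote | (0.587, −0.003) | about −1.5° |

The bar height and the sizes agree with the given ones. Next I move above the bar.

Emit:
step_arm(motion="100 0 -2 0 0 0 0;100 0 -3.1 0.2 0 0 0;100 0 -3.1 0.2 0 0 0;100 0 -3.1 0.2 0 0 0;100 0 -3.1 0.2 0 0 0;100 0 -3.1 0.2 0 0 0;100 0 -3.1 0.2 0 0 0;100 0 -3.1 0 0 0 0;100 0 -3 0 0 0 0;100 0 -3 0 0 0 0;100 0 -3 0 0 0 0;100 0 0 0 0.1 0 0;100 0 0 0 0.118 0 0;100 0 0 0 0 0 0;100 0 0 0 0 0 0")

```text
time: 1.4
tool_pos: [0.5619, -0.327, 0.2239]
ee_rot: [2.637, 1.57, 2.422]
wrist_force: [0.5, -0.1, 0.1]
width: 0.0944
```

Run:
```python
from h import *
from bench import robot,snapshot
from scipy.spatial.transform import Rotation as Ro
o=robot.get_obs();p=camera_params("wrist");a=snapshot("wrist")
cv2.imwrite("pics/w1.png",a[:,:,::-1])
R=Ro.from_euler('xyz',o["ee_rot"]).as_matrix();print(o["time"],o["tool_pos"],R.round(3).tolist(),o["wrist_force"])
import pickle;pickle.dump((p,o),open("w1.pkl","wb"))
c=np.array([.562,-.327,0]);y=np.radians(-12.5)
Rz=Ro.from_euler('z',y).as_matrix()
print(proj("wrist",[c+Rz@np.array(q) for q in((-.007,.068,.102),(-.007,-.068,.102),(.007,.068,.102),(.007,-.068,.102))],p).round(1).tolist())
```

```text
1.4 [ 0.56185016 -0.32701348  0.22391532] [[-0.001, 0.214, 0.977], [0.001, 0.977, -0.214], [-1.0, 0.0, -0.001]] [ 0.456194   -0.13661748  0.10390535]
[[309.3, 145.2], [310.0, 319.1], [329.0, 145.3], [327.4, 319.1]]
```

View pics/w1.png

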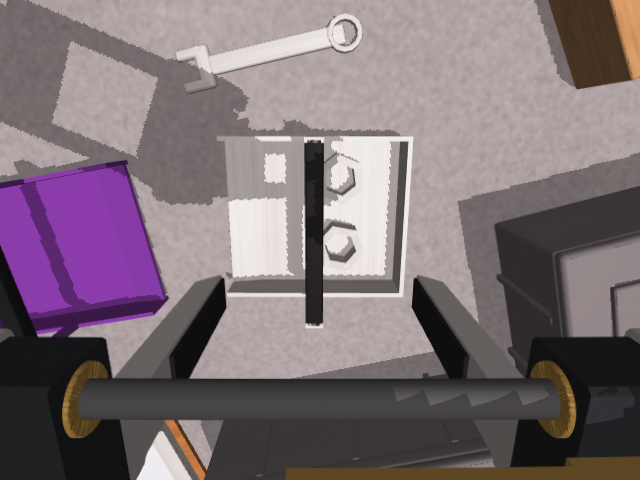

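The wrist view shows the silver tray under the tool. The bar is at u 305–323, v 139–326, parallel to the pads, about 4 px (3 mm) towards −tool z of the prediction. Both nuts are at (340,175) and (340,240). I correct by 3 mm, descend and grip.

Emit:
step_arm(motion="100 1 0 -0.3 0 0 0;100 2 0 0 0 0 0;100 2 0 0 0 0 0;100 2 0 0 0 0 0;100 2 0 0 0 0 0;100 2 0 0 0 0 0;100 1.4 0 0 0 0 0;100 0.5 0 0 0 0 0;100 0 0 0 0 0 0;100 0 0 0 0 0 0;40 0 0 0 0 0 0;30 0 0 0 0 0 0;20 0 0 0 0 0 0;0 0 0 0 0 0 0;0 0 0 0 0 0 0;0 0 0 0 0 0 0;0 0 0 0 0 0 0;0 0 0 0 0 0 0;0 0 0 0 0 0 0;0 0 0 0 0 0 0")

```text
time: 3.12
tool_pos: [0.5591, -0.3263, 0.0954]
ee_rot: [1.701, 1.571, 1.483]
wrist_force: [-0.2, -0.3, -0.1]
width: 0.031
```

```bash
cat > look.py <<'E'
import sys
from h import *
from bench import robot,snapshot
from scipy.spatial.transform import Rotation as Ro
o=robot.get_obs()
R=Ro.from_euler('xyz',o["ee_rot"]).as_matrix();print(o["time"],o["tool_pos"].round(4),R.round(3).tolist(),o["wrist_force"].round(2),o["wrist_torque"].round(2),o["width"],o["joint_positions"].round(2))
for s in sys.argv[2:]:
    cv2.imwrite(f"pics/{sys.argv[1]}_{s}.png",snapshot(s)[:,:,::-1])
E
python3 look.py g scene
```

```text
3.1167 [ 0.5591 -0.3263  0.0954] [[0.0, 0.216, 0.976], [0.0, 0.976, -0.216], [-1.0, 0.0, -0.0]] [-0.15 -0.27 -0.07] [-0.05  0.01  0.04] 0.030963035622695242 [-0.62  0.36  1.31  0.    1.48 -0.4 ]
```

View pics/g_scene.png

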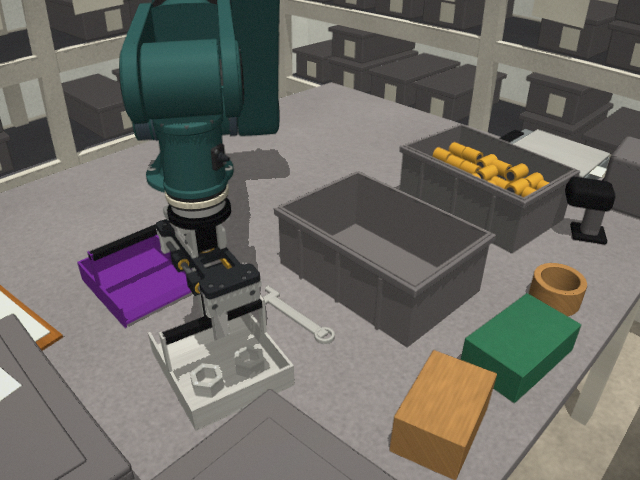

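Fingers straddle the bar and are still closing (31 mm); nuts are in place at (207,378) and (250,358).

Emit:
step_arm(motion="0 0 0 0 0 0 0;0 0 0 0 0 0 0;0 0 0 0 0 0 0;0 0 0 0 0 0 0;0 0 0 0 0 0 0;0 0 0 0 0 0 0;0 0 0 0 0 0 0;0 0 0 0 0 0 0")

```text
time: 3.83
tool_pos: [0.5588, -0.3263, 0.0955]
ee_rot: [3.042, 1.57, 2.824]
wrist_force: [-2.4, 1.4, 1.5]
width: 0.014
```

Gripped at 14 mm. Test lift.

Emit:
step_arm(motion="0 -0.2 0 0 0 0 0;0 -0.4 0 0 0 0 0;0 -0.6 0 0 0 0 0;0 -0.8 0 0 0 0 0;0 -0.8 0 0 0 0 0;0 -0.6 0 0 0 0 0;0 -0.4 0 0 0 0 0;0 -0.2 0 0 0 0 0;0 0 0 0 0 0 0;0 0 0 0 0 0 0")

```text
time: 4.67
tool_pos: [0.559, -0.3263, 0.1355]
ee_rot: [1.518, 1.571, 1.3]
wrist_force: [0.2, -0.6, -6.4]
width: 0.0136
```

```bash
python3 look.py l scene
```

```text
4.6667 [ 0.559  -0.3263  0.1355] [[0.0, 0.216, 0.976], [0.0, 0.976, -0.216], [-1.0, 0.0, 0.0]] [ 0.16 -0.58 -6.42] [0.06 0.16 0.02] 0.01360879656891291 [-0.62  0.33  1.26  0.    1.55 -0.4 ]
```

View pics/l_scene.png

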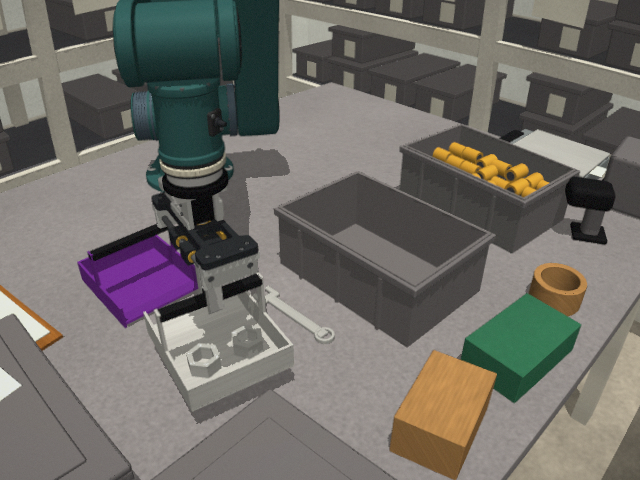

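The tray with both nuts (205,357) and (247,340) hangs level at 6.4 N, which is the full load. I lift it calmly, then go across.

Emit:
step_arm(motion="0 -0.4 0 0 0 0 0;0 -0.8 0 0 0 0 0;0 -1.2 0 0 0 0 0;0 -1.4 0 0 0 0 0;0 -1.5 0 0 0 0 0;0 -1.5 0 0 0 0 0;0 -1.5 0 0 0 0 0;0 -1.5 0 0 0 0 0;0 -1.5 0 0 0 0 0;0 -1.4 0 0 0 0 0;0 -1.2 0 0 0 0 0;0 -0.7 0 0 0 0 0;0 -0.4 0 0 0 0 0;0 0 0 0 0 0 0;0 0 0.3 0 0 0 0;0 0 0.6 0 0 0 0;0 0 0.9 0 0 0 0;0 0 1.2 0 0 0 0;0 0 1.3 0 0 0 0;0 0 1.3 0 0 0 0")

```text
time: 6.38
tool_pos: [0.5715, -0.2697, 0.2853]
ee_rot: [2.005, 1.57, 1.788]
wrist_force: [0.7, -0.3, -5.8]
width: 0.0139
```

Emit:
step_arm(motion="0 0 1.2 0 0 0 0;0 0 1.2 0 -0.02 0 0;0 0 1.2 0 -0.03 0 0;0 0 1.2 0 -0.03 0 0;0 0 1.2 0 -0.03 0 0;0 0 1.2 0 -0.03 0 0;0 0 1.2 0 -0.03 0 0;0 0 1.2 0 -0.02 0 0;0 0 1.2 0 -0.01 0 0;0 0 1.2 0.1 0 0 0;0 0 1.2 0.2 0 0 0;0 0 1.2 0.3 0 0 0;0 0 1.2 0.3 0 0 0;0 0 1.2 0.3 0 0 0;0 0 1.1 0.3 0 0 0;0 0 1 0.2 0 0 0;0 0 0.8 0.1 0 0 0;0 0 0.6 0 0 0 0;0 0 0.4 0 0 0 0;0 0 0.2 0 0 0 0")

```text
time: 8.05
tool_pos: [0.6053, -0.0637, 0.2855]
ee_rot: [-0.385, 1.571, -0.403]
wrist_force: [0.0, -0.1, -5.6]
width: 0.0138
```

```bash
python3 look.py m scene side
```

```text
8.05 [ 0.6053 -0.0637  0.2855] [[0.0, 0.018, 1.0], [-0.0, 1.0, -0.018], [-1.0, -0.0, 0.0]] [ 0.01 -0.09 -5.57] [-0.04  0.09  0.04] 0.01378082471787915 [-0.2   0.22  1.1  -0.    1.82 -0.18]
```

View pics/m_scene.png

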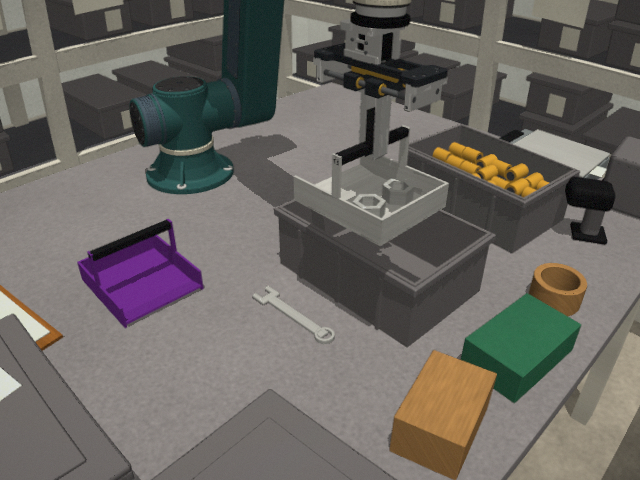

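View pics/m_side.png

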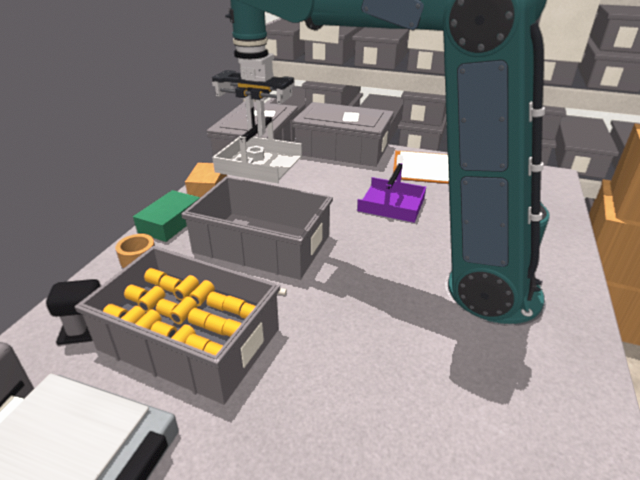

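The tray is level with both nuts in it at (370,200) and (395,187), its left edge still over the tote's −y rim. I move to the tote's centre line, lower 2 cm and begin tilting.

Emit:
step_arm(motion="0 0 0.3 0.1 0 0 0;0 0 0.6 0.2 0 0 0;0 0 0.8 0.3 0 0 0;0 0 0.9 0.3 0 0 0;0 0 0.9 0.3 0 0 0;0 0 0.9 0.3 0 0 0;0 0 0.8 0.3 0 0 0;0 0 0.5 0.2 0 0 0;0 0 0.3 0 0 0 0;0 0 0 0 0 0 0;0 0.3 0 0 0 0 0;0 0.5 0 0 0 0 0;0 0.5 0 0 0 0 0;0 0.4 0 0 0 0 0;0 0.2 0 0 0 0 0;0 0 0 0 0 0 0")

```text
time: 9.48
tool_pos: [0.6259, -0.0048, 0.2652]
ee_rot: [3.095, 1.569, 3.077]
wrist_force: [0.1, 0.2, -6.4]
width: 0.0138
```

Emit:
step_arm(motion="0 0 0 0 0 -0.03 0;0 0 0 0 0 -0.04 0;0 0 0 0 0 -0.05 0;0 0 0 0 0 -0.05 0;0 0 0 0 0 -0.05 0;0 0 0 0 0 -0.05 0;0 0 0 0 0 -0.05 0;0 0 0 0 0 -0.05 0;0 0 0 0 0 -0.05 0;0 0 0 0 0 -0.05 0;0 0 0 0 0 -0.05 0;0 0 0 0 0 -0.05 0;0 0 0 0 0 -0.05 0;0 0 0 0 0 -0.05 0;0 0 0 0 0 -0.05 0;0 0 0 0 0 -0.05 0;0 0 0 0 0 -0.05 0;0 0 0 0 0 -0.03 0;0 0 0 0 0 0 0;0 0 0 0 0 0 0")

```text
time: 11.15
tool_pos: [0.6258, -0.0046, 0.2671]
ee_rot: [-0.0, 0.721, -0.018]
wrist_force: [-1.7, -1.1, -3.7]
width: 0.0141
```

```bash
python3 look.py t scene side wrist
```

```text
11.15 [ 0.6258 -0.0046  0.2671] [[0.751, 0.018, 0.66], [-0.014, 1.0, -0.012], [-0.66, -0.0, 0.751]] [-1.66 -1.11 -3.73] [-0.02  0.93 -0.01] 0.014056473712465926 [-0.15 -0.29  1.85  0.15  0.74 -0.2 ]
```

View pics/t_scene.png

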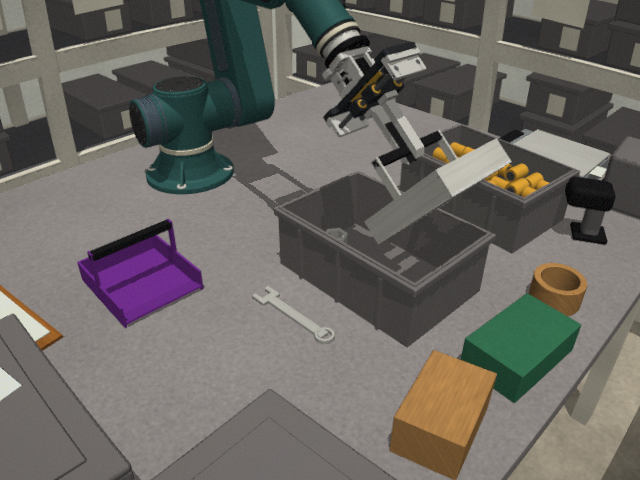

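View pics/t_side.png

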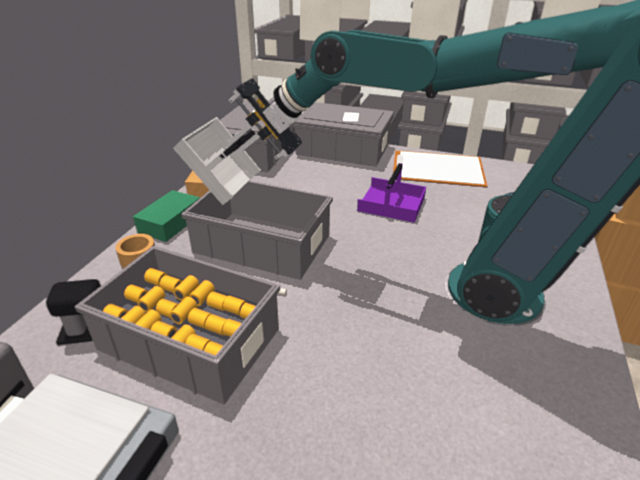

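View pics/t_wrist.png

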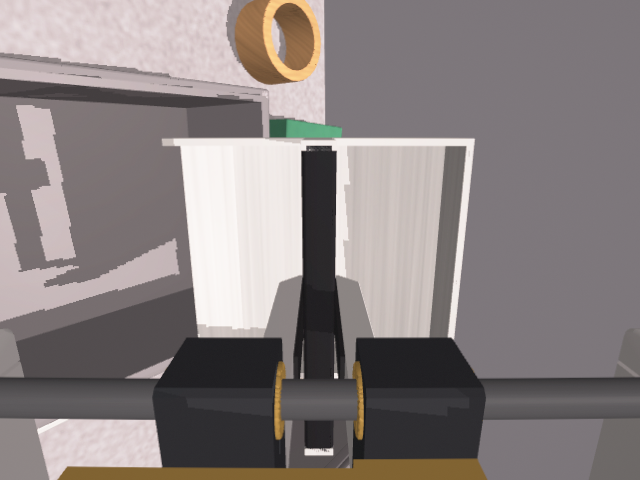

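The tray hangs about 48° front down and looks empty; one nut is seen in the tote at (337,235) and the load fell to about 3 N. I shake a little longer, then level and look for the second nut.

Emit:
step_arm(motion="0 0 0 0 0 -0.03 0;0 0 0 0 0 -0.03 0;0 0 0 0 0 0 0;0 0 0 0 0 0.06 0;0 0 0 0 0 0.06 0;0 0 0 0 0 0.06 0;0 0 0 0 0 0.06 0;0 0 0 0 0 0.06 0;0 0 0 0 0 0.06 0;0 0 0 0 0 0.06 0;0 0 0 0 0 0.06 0;0 0 0 0 0 0.06 0;0 0 0 0 0 0.06 0;0 0 0 0 0 0.06 0;0 0 0 0 0 0.06 0;0 0 0 0 0 0.06 0;0 0 0 0 0 0.06 0;0 0 0 0 0 0.07 0;0 0 0 0 0 0 0;0 0 0 0 0 0 0")

```text
time: 12.97
tool_pos: [0.6281, -0.0047, 0.2659]
ee_rot: [-0.08, 1.569, -0.098]
wrist_force: [0.4, -0.2, -2.7]
width: 0.0139
```

```bash
python3 look.py v scene side
```

```text
12.9667 [ 0.6281 -0.0047  0.2659] [[0.002, 0.018, 1.0], [-0.0, 1.0, -0.018], [-1.0, -0.0, 0.002]] [ 0.44 -0.22 -2.74] [-0.06  0.06  0.03] 0.013899145704916679 [-0.1   0.26  1.09 -0.    1.79 -0.08]
```

View pics/v_scene.png

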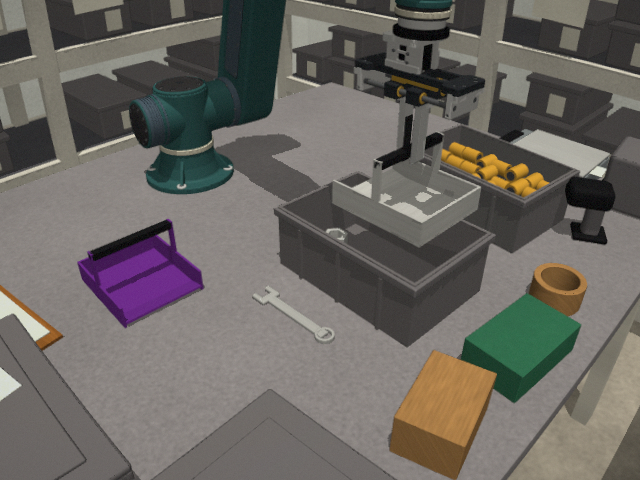

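View pics/v_side.png

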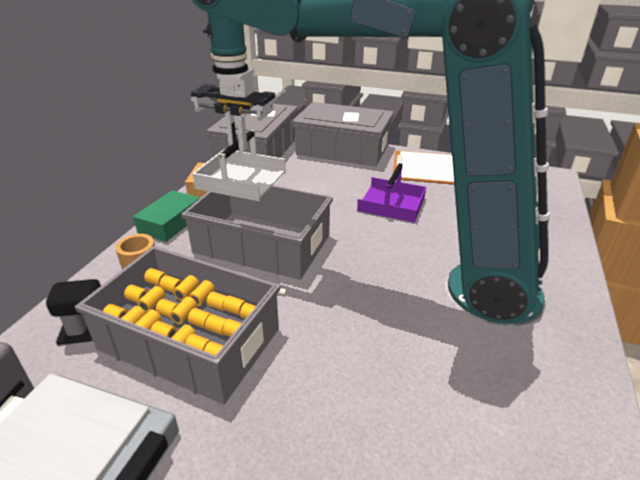

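The tray is empty and level, the load is 2.7 N (tray alone), and one nut shows at (337,235). I lift slightly and go back to the tray's original spot; the tote will then be fully visible.

Emit:
step_arm(motion="0 -0.5 0 0 0 0 0;0 -1 0 0 0 0 0;0 -0.8 -0.5 -0.2 0 0 0;0 0 -1 -0.4 0 0 0;0 0 -1.5 -0.5 0 0 0;0 0 -2 -0.5 0 0 0;0 0 -2 -0.5 0 0 0;0 0 -2 -0.5 0 0 0;0 0 -2 -0.5 0 0 0;0 0 -2 -0.5 0 0 0;0 0 -2 -0.5 0 0 0;0 0 -2 -0.5 0 0 0;0 0 -2 -0.5 0 0 0;0 0 -2 -0.5 0 0 0;0 0 -2 -0.4 0 0 0;0 0 -2 -0.3 0 0 0;0 0 -1.8 0 0 0 0;0 0 -1.4 0 0 0 0;0 0 -1 0 0 0 0;0 0 -0.5 0 0 0 0")

```text
time: 14.73
tool_pos: [0.5576, -0.3021, 0.2896]
ee_rot: [-1.244, 1.57, -1.264]
wrist_force: [-0.1, -0.1, -3.9]
width: 0.014
```

```bash
python3 look.py r scene side
python3 - <<'E'
import cv2
a=cv2.imread("pics/r_scene.png")
cv2.imwrite("pics/r_crop.png",cv2.resize(a[160:360,130:530],None,fx=2,fy=2))
b=cv2.imread("pics/r_side.png")
cv2.imwrite("pics/r_scrop.png",cv2.resize(b[90:290,150:350],None,fx=3,fy=3))
E
```

```text
14.7333 [ 0.5576 -0.3021  0.2896] [[0.0, 0.02, 1.0], [-0.001, 1.0, -0.02], [-1.0, -0.001, 0.0]] [-0.09 -0.13 -3.94] [0.06 0.04 0.05] 0.013974296809534607 [-0.59  0.28  1.02 -0.    1.84 -0.57]
```

View pics/r_scene.png

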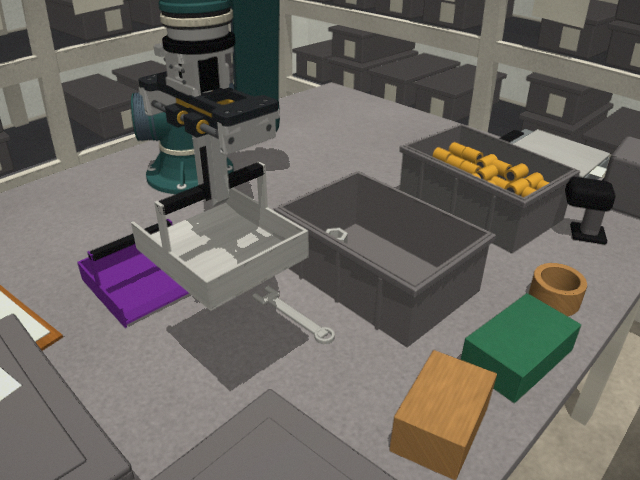

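View pics/r_scrop.png

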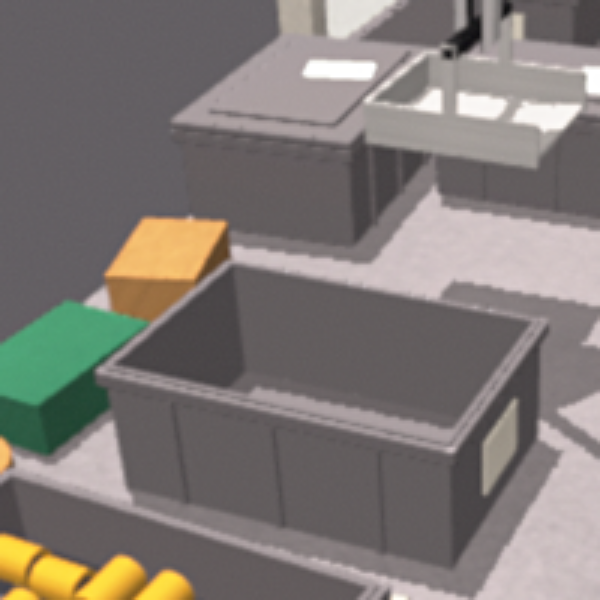

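The tote shows one nut at (337,235); its near-wall zone is hidden from both cameras, so I'll check that with the wrist camera after placing. I turn back to the original yaw and lower.

Emit:
step_arm(motion="0 0 -0.6 0 0.03 0 0;0 0 -0.8 0 0.04 0 0;0 0 -0.6 0 0.05 0 0;0 0 -0.4 0 0.05 0 0;0 -0 0 0 0.03 0 0;0 0.5 0 0 0 0 0;0 1 0 0 0 0 0;0 1.5 0 0 0 0 0;0 1.5 0 0 0 0 0;0 1.5 0 0 0 0 0;0 1.5 0 0 0 0 0;0 1.5 0 0 0 0 0;0 1.5 0 0 0 0 0;0 1.5 0 0 0 0 0;0 1.5 0 0 0 0 0;0 1.5 0 0 0 0 0;0 1 0 0 0 0 0;0 0.5 0 0 0 0 0;0 0 0 0 0 0 0;0 0 0 0 0 0 0")

```text
time: 16.5
tool_pos: [0.5567, -0.3242, 0.1246]
ee_rot: [-0.071, 1.571, -0.288]
wrist_force: [-0.6, 0.1, -1.7]
width: 0.014
```

```bash
python3 look.py d scene
```

```text
16.5 [ 0.5567 -0.3242  0.1246] [[0.0, 0.216, 0.976], [-0.0, 0.976, -0.216], [-1.0, -0.0, 0.0]] [-0.59  0.07 -1.65] [-0.03  0.04 -0.07] 0.014047782926313306 [-0.62  0.33  1.28  0.    1.53 -0.4 ]
```

View pics/d_scene.png

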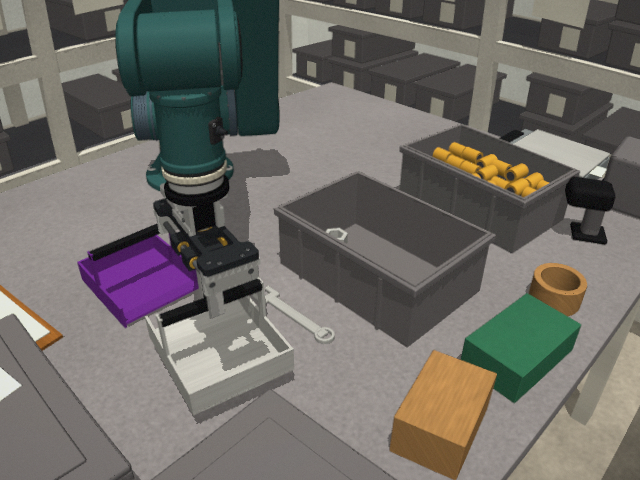

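The tray at (220,350) hangs level over its former place, clear of the wrench and the purple tray. The last 3 cm go slowly.

Emit:
step_arm(motion="0 0.3 0 0 0 0 0;0 0.5 0 0 0 0 0;0 0.5 0 0 0 0 0;0 0.4 0 0 0 0 0;0 0.3 0 0 0 0 0;0 0.3 0 0 0 0 0;0 0.2 0 0 0 0 0;0 0.2 0 0 0 0 0;0 0.1 0 0 0 0 0;0 0.1 0 0 0 0 0;0 0 0 0 0 0 0;0 0 0 0 0 0 0")

```text
time: 17.55
tool_pos: [0.5567, -0.3244, 0.0957]
ee_rot: [-0.341, 1.57, -0.559]
wrist_force: [0.9, 0.1, -3.4]
width: 0.0137
```

Emit:
step_arm(motion="0 0.1 0 0 0 0 0;0 0 0 0 0 0 0;0 0 0 0 0 0 0")

```text
time: 17.8
tool_pos: [0.5568, -0.3245, 0.0955]
ee_rot: [-0.376, 1.57, -0.594]
wrist_force: [-1.1, 0.3, 1.8]
width: 0.0133
```

Contact: force reversed from −3.4 to +1.8 N. Release.

Emit:
step_arm(motion="30 0 0 0 0 0 0;50 0 0 0 0 0 0;60 0 0 0 0 0 0;80 0 0 0 0 0 0;100 0 0 0 0 0 0;100 0 0 0 0 0 0;100 0 0 0 0 0 0;100 0 0 0 0 0 0;100 0 0 0 0 0 0;100 0 0 0 0 0 0;100 0 0 0 0 0 0;100 0 0 0 0 0 0")

```text
time: 18.8
tool_pos: [0.5566, -0.3244, 0.0945]
ee_rot: [0.138, 1.571, -0.08]
wrist_force: [0.5, 0.1, 0.8]
width: 0.0901
```

Emit:
step_arm(motion="100 -0.5 0 0 0 0 0;100 -1 0 0 0 0 0;100 -2 0 0 0 0 0;100 -2.5 0 0 0 0 0;100 -3 0 0 0 0 0;100 -3 0 0 0 0 0;100 -3 0 0 0 0 0;100 -3 0 0 0 0 0;100 -2 0 0 0 0 0;100 0 3 0 0 0 0;100 0 4 -1 0 0 0;100 0 4 -1 0 0 0;100 0 4 -1 0 0 0;100 0 4 -1 0 0 0;100 0 4 -1 0 0 0;100 0 3 -1 0 0 0;100 0 2 -1 0 0 0;100 0 0 0 0 0 0;100 0 0 0 0 0 0")

```text
time: 20.38
tool_pos: [0.5487, -0.035, 0.296]
ee_rot: [-0.169, 1.568, -0.385]
wrist_force: [0.2, -0.7, -0.5]
width: 0.0939
```

```bash
python3 look.py e scene wrist
```

```text
20.3833 [ 0.5487 -0.035   0.296 ] [[0.002, 0.214, 0.977], [-0.001, 0.977, -0.214], [-1.0, -0.0, 0.003]] [ 0.16 -0.66 -0.48] [-0.05  0.   -0.01] 0.09394739925614895 [-0.17  0.08  1.24 -0.    1.82  0.05]
```

View pics/e_scene.png

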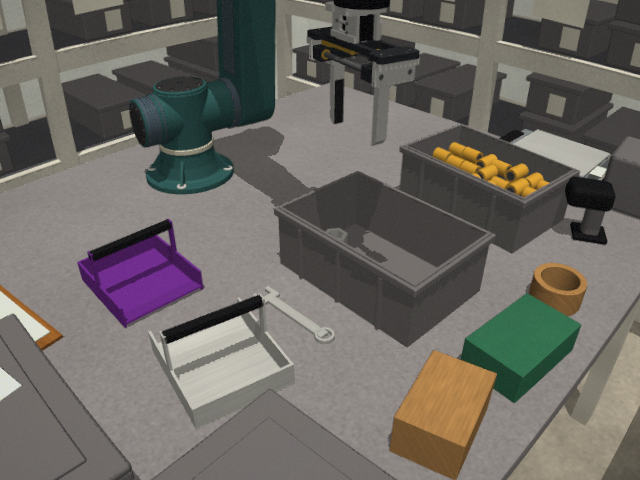

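View pics/e_wrist.png

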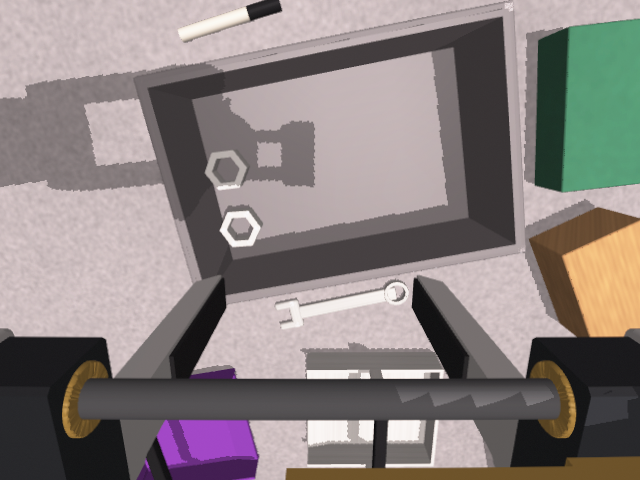

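The wrist view shows both nuts flat on the tote floor at (226,168) and (241,229). The scene view shows the empty tray standing upright at (222,360), with the gripper clear.

```bash
python3 -c "
from bench import robot
print(robot.close_job())"
```

```text
the job is handed in; nothing more can be done
None
```

I picked up the silver tray by its bar and tipped both nuts into the empty tote at about 48–50° front down. I then set the tray back on the bench close to its original spot and let go. I handed the job in at about 20.5 s.

- **Nuts:** the last wrist picture shows both lying flat on the tote floor.
- **Tray:** the last scene picture shows it empty and upright on the bench, with the gripper open and well clear.
- **Load:** the wrist load fell from 6.4 N to about 2.7 N when the nuts left, which fits the tray alone.
- **Forces:** every wrist force reading stayed under 7 N.
- **Disagreement:** the bar was about 3 mm off my first scene-camera measurement. I corrected this from the wrist picture before gripping.
- **Other objects:** the purple tray, the wrench and the full tote were not touched.

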